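Set the belt pulley to its mark

TASK

On the bench drive stand, swing the clear yellow-framed guard up and over until it stays open by itself and let go of it. Then turn the dark pulley underneath by its rim until the white mark, which starts out of sight at the bottom, is at the very top under the red pointer, and leave the pulley standing still there. Leave the pump, tape measure and pipe tee where they are.

Things in the scene. Friction and masses are not known exactly. Their poses are not given: they have to be found in the camera images.
- stand: Stand bolted to the bench, fixed: blue base plate 200x190x12 mm, two grey side cheeks 142 mm apart, 188 mm high, reaching from 40 mm in front of the axle to 85 mm behind, joined by a grey hood over the rear. Origin: on the table below the middle of the axle. Its +x points to its back, so its open front ('in front' below) is its -x, facing roughly the robot's left; +y along the axle, z up.
- axle (a point): Middle of the pulley's axle, 90 mm above the table; axes as the stand's, axle along y. With the guard open the rim is free from 25 degrees in front of the top to below the front; the hinge rod and the opened guard stand above, so come from the front, tilted 25 to 50 degrees.
- rim_top (a point): Fixed point at the top of the pulley's rim, 70 mm straight above the axle, 7 mm below the tip of the red pointer: the mark belongs here.
- mark (a point): White painted mark on the pulley, 6 mm wide across the rim and 18 mm down both faces; this point is on the outer surface of the rim (70 mm from the axle), mid-width. It turns with the pulley. At the start it is in the lower part of the turn.
- pulley (a joint): Turn of the pulley, rad about the stand's +y: 0 (or 2 pi n) with the mark at the top, growing as the top goes to the back; endless. Dark steel disc, 140 mm diameter, 24 mm thick, flat faces near the rim (hub stands proud within 20 mm of the axle), balanced, 0.02 Nm friction, stops quickly when let go. Pinch its faces or rub its rim; swivelling between pinching fingers is easy.
- visor_hinge (a point): Middle of the guard's hinge rod (steel, 8 mm thick, between the cheeks), 30 mm in front of the axle and 93 mm above it; axes as the stand's; the hinge line runs along y.
- visor_grip (a point): Centre of the guard's black grip: an upright disc, 32 mm diameter, 14 mm thick (flat faces to the stand's +y and -y), on a short stem at the lower front edge of the guard, 134 mm from the hinge line. Pinched across its 14 mm it swivels between the fingers. Closed, it is 122 mm in front of the axle, 85 mm above the table.
- visor (a joint): Opening of the guard, rad about the stand's +y: 0 closed, 2.7 fully open on its stop. Curved guard 122 mm wide, yellow steel frame and top band, clear panes, 0.25 kg. The balance is at 2.28: let go short of it, it falls shut; carried beyond (2.4, say) and let go, it falls open to 2.7 and stays, standing about 130 mm above the hinge.
- drain_pump: White and black condensate pump, 66 x 125 x 89 mm, loose, behind the stand; a bystander. Origin: centre of its underside.
- tape_measure: Yellow tape measure, 36 x 128 x 60 mm, loose, behind the stand; a bystander. Origin: centre of its underside.
- tee_25: White plastic pipe tee, 62 x 82 x 41 mm, loose, some 23 cm in front of the stand; a bystander. Origin: centre of its underside.

How it is judged:
By the outcome, as a careful person would: the job done as asked, in the order asked, and still so for the second after the job is handed in, with the robot touching nothing.
It also fails if it takes over 61 s, if anything falls off the work surface, if the arm or the gripper's body presses on something with over 40 N, if the wrist force passes 120 N, or if a joint passes its speed limit or range.

ROBOT

A 6-joint arm with a two-finger parallel gripper is mounted at the origin on a cart in front of the work surface, level with it; the furniture and walls round the work are solid. World frame = base frame: x ahead of the robot, y to its left, z up, the work surface at z = 0. Lengths are in m, angles in rad, forces in N, time in s.
With the tool pointing down it reaches from about 0.35 to 0.775 m from the base axis. Payload 5.5 kg.
Tool frame: the origin (TCP) lies at the very end of the fingers, on their centre line; the grasp point (between the pads) lies env.pinch_z behind it (env.pinch_z is the distance from the TCP to the grasp point, in m); z points along the fingers, y is the line along which they close (so a half turn about z gives the same grasp; the last joint's range is limited). The gripper opens to 85 mm and grips with 20 to 120 N. Pads are 22 mm wide; open, the fingers measure 114 mm over their backs; the gripper's body (76 mm by 85 mm) begins 54 mm behind the grasp point. The pads swing forward as they close: fully open they stand 13 mm farther back than shut.
Start: joints at [1.144, 0.313, 0.046, 1.304, 0, 1.431], TCP at [0.163, 0.552, 0.231] pointing down, gripper open.
Joint ranges: [-2.76, 2.76], [-0.86, 1.69], [-1.03, 1.26], [-2.2, 2.34], [-1.47, 1.5], [-3.14, 3.14]. Speed limits (rad/s): [2.57, 2.57, 3.14, 3.14, 3.14, 3.14].

INTERFACE

Orientations are given as a unit quaternion [w, x, y, z].
In Python, from workcell import env, eyes gives the robot as it stands.
- The arm moves only by the shell command python3 -m jog 'ROWS' [FORCE]. ROWS is JSON, one flat list of numbers, 7 for each row, row after row: the shift along the world's x, y, z as a fraction of full scale, then the turn, a rotation vector about the world's x, y, z as a fraction of full scale, then the opening, from -1 (shut) to 1 (fully open), so that 0 is half open. A call has 1 to 12 rows; each row is the pose to reach, as a shift and turn from the pose commanded when the call began, turning the shorter way round; what a row does not reach only later rows make up. Full scale, the value 1, is 20 cm for a shift and pi rad for a turn. A row lasts 1/12 s, in which the tool goes at most 41.7 mm and 7.16 degrees, less where a joint would pass 70% of its speed; a pose out of reach is approached as far as the arm can. A call with a number of a shift or a turn outside -1 to 1 is refused whole. A call with a gripper value outside its range is refused whole. The fingers move at their own pace and stop on an object; FORCE is the grip in N (left out, the last holds). Time passes only in rows, so rows that repeat a pose let the fingers close. It gives the time, the measured TCP pose, the force, the opening and the grip force at its end, in the units of the state.
- env.get_state(): the state, without advancing time (a new reading comes with each control period).
- eyes.read_camera(name): name is "side" or "top"; returns (picture, depth): 480x640x3 uint8, red, green, blue; 480x640 float32, m along the optical axis (not along the pixel's ray), 0 where there is no reading.
- eyes.calibration(name): a dict with "fx", "fy", "cx", "cy" (pixels), "k1" (the pictures are not rectified: a ray, as slopes to the right and down, at radius r is drawn at 1 + k1 r^2 times it, then the intrinsics apply), "R" (3x3) and "t" (3): a world point X has camera coordinates R X + t. Camera axes: x right, y down, z forward; pixel columns grow to the right and rows downward; lengths in m; the calibration is good to about 2 mm. A picture is of the moment at which its call begins. calibration takes no time and is no camera call.
- env.hand_in(): hands the job in; it is judged then, once.
The state is a dict: "clock": time; "joint_pos": joint angles; "qvel": joint speeds; "tau": joint torques, N m; "tcp_pos": TCP position; "orientation": TCP orientation; "wrist_force": force on the tool from outside, world axes, zero at the start; "ft_torque": the same for the moment, N m; "finger_gap": finger opening in m; "grip_force": force on a finger pad.
Only numpy, scipy, OpenCV 4.12 (cv2) and the standard library are available. Lean on these libraries where they do the work, as an engineer would, in place of code of your own. Each camera call takes 0.05 s, during which the arm holds its last target. There are 200 camera calls.

## Working session

There is one attempt and no reset: what is moved stays moved. The work goes in short steps, Python scripts to look and compute and a shell command to move; the robot and the scene stay as the last step left them, time stands still between calls to the robot, and variables do not carry over. Pictures are saved under pics/ and viewed, at most 10 in all, crops included, and the job is handed in when it is done.

```bash
ls; mkdir -p pics; cat > h.py <<'E'
import numpy as np,cv2
from workcell import env,eyes
def shot(n,f):
    p,d=eyes.read_camera(n); cv2.imwrite(f'pics/{f}.png',p[:,:,::-1]); np.save(f'pics/{f}.npy',d); return p,d
def world(n,u,v,z):
    c=eyes.calibration(n); K=np.array([[c['fx'],0,c['cx']],[0,c['fy'],c['cy']],[0,0,1]])
    s=cv2.undistortPoints(np.array([[[u,v]]],float),K,np.array([c['k1'],0,0,0,0.]))[0,0]
    return np.array(c['R']).T@(np.array([s[0]*z,s[1]*z,z])-np.array(c['t']))
def proj(n,X):
    c=eyes.calibration(n); p=np.array(c['R'])@X+np.array(c['t']); s=p[:2]/p[2]; s=s*(1+c['k1']*(s@s)); return np.array([c['fx']*s[0]+c['cx'],c['fy']*s[1]+c['cy']])
E
python3 - <<'E'
from h import *
a,_=shot('side','s0');b,_=shot('top','t0')
print(env.get_state(),env.pinch_z)
for n in('side','top'):print(eyes.calibration(n))
E
```

```text
pics
{'clock': 0.1, 'joint_pos': array([1.14437427e+00, 3.13925078e-01, 4.50968462e-02, 1.30359104e+00,
       1.67010945e-05, 1.43120255e+00]), 'qvel': array([ 1.13190327e-03, -1.69682115e-04,  1.29892402e-03, -7.78012365e-04,
        4.02149267e-04,  8.49713410e-05]), 'tau': array([ 2.50262543e-03, -4.81726885e+01,  2.99243975e+01,  1.27930928e-02,
       -1.88315867e-04,  1.39436793e-05]), 'tcp_pos': array([0.1624878 , 0.55109646, 0.2304999 ]), 'orientation': array([-2.34618821e-04,  1.42922989e-01,  9.89733480e-01, -7.76862500e-04]), 'wrist_force': array([ 0.09854633,  0.22954257, -0.16212914]), 'ft_torque': array([-0.01068968,  0.01860571,  0.02617356]), 'grip_force': 0.0, 'finger_gap': 0.08542496436377463} 0.0187
{'fx': 501.33840814970614, 'fy': 501.33840814970614, 'cx': 326.91357507755276, 'cy': 248.78387879532713, 'k1': -0.07170596477115738, 'R': array([[-9.99699885e-01,  7.92781800e-04,  2.44849333e-02],
       [-1.95820774e-02,  5.74702370e-01, -8.18128185e-01],
       [-1.47201464e-02, -8.18362119e-01, -5.74514369e-01]]), 't': array([0.55948959, 0.11410519, 1.33831206])}
{'fx': 486.8024273845713, 'fy': 486.8024273845713, 'cx': 314.87418981656623, 'cy': 241.96447758383349, 'k1': -0.08272836407161417, 'R': array([[-0.01407635, -0.99978583, -0.01517065],
       [-0.99367161,  0.01567798, -0.11122466],
       [ 0.11143868,  0.01350901, -0.99367949]]), 't': array([0.05868518, 0.54167461, 1.06025711])}
```

View pics/s0.png

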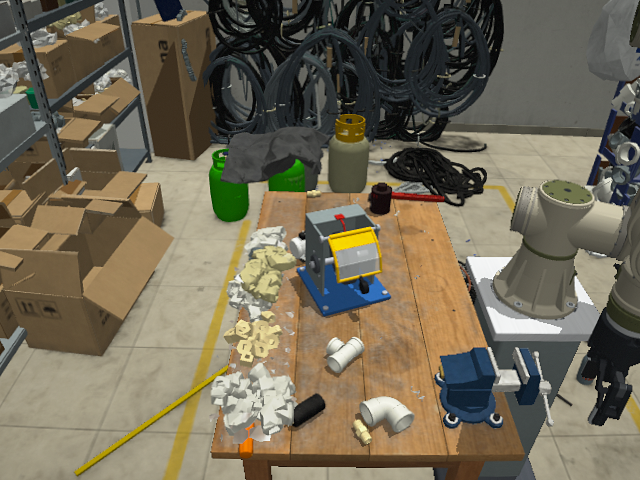

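View pics/t0.png

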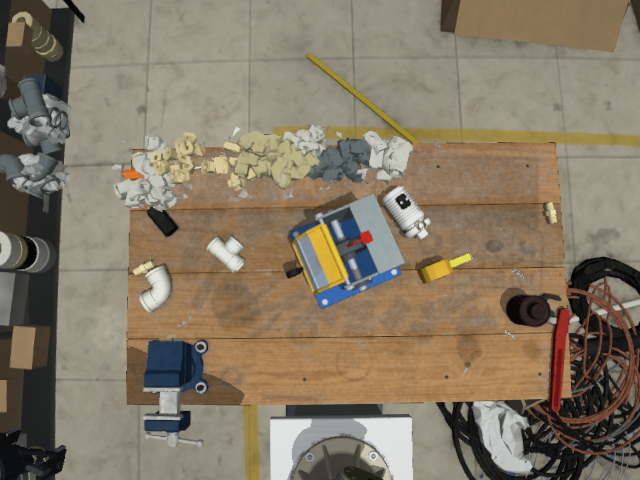

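```bash
python3 - <<'E'
from h import *
p=cv2.imread('pics/t0.png'); q=cv2.imread('pics/s0.png')
a=cv2.resize(p[180:320,270:420],None,fx=4,fy=4,interpolation=cv2.INTER_CUBIC)
cv2.imwrite('pics/t0c.png',a)
d=np.load('pics/t0.npy'); ds=np.load('pics/s0.npy')
for n,D,l in(('top',d,[(293,270),(365,239),(322,305),(400,270),(380,200),(402,260),(350,280)]),('side',ds,[(364,286),(340,218),(322,313),(389,298)])):
  for u,v in l: print(n,u,v,D[v,u],world(n,u,v,D[v,u]).round(3))
E
```

```text
top 293 270 1.0094382 [0.476 0.096 0.106]
top 365 239 0.9247914 [ 0.528 -0.047  0.195]
top 322 305 1.0919349 [0.402 0.037 0.014]
top 400 270 1.1152723 [ 0.478 -0.144 -0.004]
top 380 200 1.126665 [ 0.641 -0.101  0.004]
top 402 260 0.9204311 [ 0.487 -0.116  0.194]
top 350 280 1.0969688 [ 0.457 -0.027  0.014]
side 364 286 1.1857623 [0.474 0.11  0.097]
side 340 218 1.2539427 [ 0.532 -0.041  0.192]
side 322 313 1.2345659 [0.572 0.11  0.009]
side 389 298 1.3015926 [ 0.398  0.038 -0.   ]
```

View pics/t0c.png

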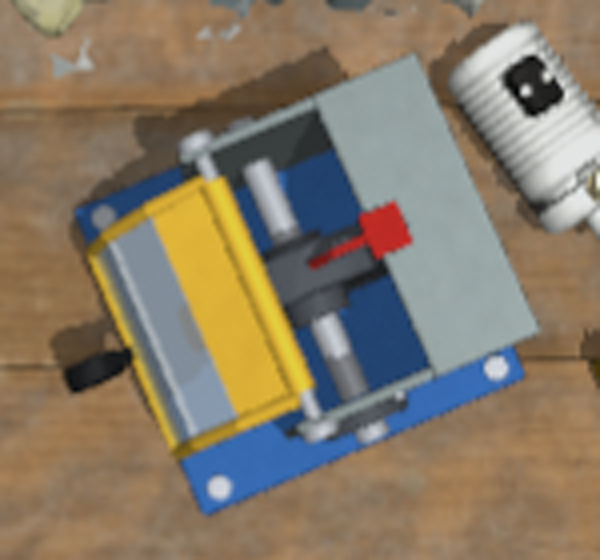

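```bash
python3 - <<'E'
from h import *
from scipy.optimize import least_squares
c=lambda u,v:(270+u/4,180+v/4)
obs=[('top',c(97,371),(-.122,0,.085)),('top',c(312,263),(0,0,.167)),('top',c(418,55),(.085,'w',.19)),('top',c(540,330),(.085,'-w',.19)),
('top',c(197,147),(-.03,'h',.183)),('top',c(317,428),(-.03,'-h',.183)),('side',(364.5,287),(-.122,0,.085)),
('top',c(262,167),(0,'a',.09)),('top',c(370,432),(0,'-a2',.09))][:7]
def P(p,m):
    x,y,t,w,h=p; s={'w':w,'-w':-w,'h':h,'-h':-h}; b=s.get(m[1],m[1])
    return np.array([x+np.cos(t)*m[0]-np.sin(t)*b,y+np.sin(t)*m[0]+np.cos(t)*b,m[2]])
f=lambda p:np.concatenate([proj(n,P(p,m))-o for n,o,m in obs])
r=least_squares(f,[.52,-.02,-1.2,.075,.08],x_scale=.01)
print(r.x,np.degrees(r.x[2]));print(r.fun.reshape(-1,2).round(1))
t=r.x[2];print('grip',P(r.x,(-.122,0,.085)))
print(P(r.x,(-.03,0,.183)))
E
```

```text
[ 0.51770885 -0.01649912 -1.18391738  0.07230417  0.0735805 ] -67.83346889059546
[[-1.  -0.1]
 [ 0.3  0.5]
 [-0.1 -0.1]
 [-0.  -0.1]
 [ 0.2 -0.1]
 [ 0.4 -0.1]
 [-0.1 -0.4]]
grip [0.47167827 0.096484   0.085     ]
[0.50638986 0.01128362 0.183     ]
```

```bash
cat >> h.py <<'E'
from scipy.spatial.transform import Rotation as Ro
O=np.array([.5177,-.0165,0]); T=np.radians(-67.83)
ex=np.array([np.cos(T),np.sin(T),0]); ey=np.array([-np.sin(T),np.cos(T),0]); ez=np.array([0,0,1.])
def pose(x,z,a,back,y=0):
    """grasp point at stand x,y,z less `back` along tool dir; tool tilt a deg (90=down,0=stand +x)"""
    a=np.radians(a); d=ex*np.cos(a)-ez*np.sin(a)
    R=np.column_stack([np.cross(ey,d),ey,d])
    return O+ex*x+ey*y+ez*z+d*(env.pinch_z-back),R
def rel(p,R,s=None):
    s=s or env.get_state(); q=s['orientation']; R0=Ro.from_quat([q[1],q[2],q[3],q[0]])
    return np.r_[(p-s['tcp_pos'])/.2,(Ro.from_matrix(R)*R0.inv()).as_rotvec()/np.pi].round(3)
def now():
    s=env.get_state(); q=s['orientation']; R=Ro.from_quat([q[1],q[2],q[3],q[0]]).as_matrix(); d=R[:,2]
    g=s['tcp_pos']-d*env.pinch_z-O
    print('t',s['clock'].__round__(2),'stand xyz',(np.array([g@ex,g@ey,g[2]])*1e3).round(1),'a',np.degrees(np.arctan2(-d[2],d@ex)).round(1),'yerr',np.degrees(np.arcsin(abs(R[:,1]@ex))).round(1),'F',s['wrist_force'].round(1),'gap',round(s['finger_gap']*1e3,1),'grip',round(s['grip_force'],1),'q',s['joint_pos'].round(2))
E
python3 - <<'E'
from h import *
p,R=pose(-.122,.085,45,.106); print(p,rel(p,R))
E
python3 -m jog '[0,0,0.3,0,0,0,0, 0.3,-0.4,0.4,0,0,0,0, 0.5,-0.6,0.4,0,0,0,0, 0.7,-0.9,0.4,0,0,0,0, 0.7,-1,0.4,0,0,0,0, 0.7,-1,0.4,0,0,0,0]'
python3 - <<'E'
from h import *
p,R=pose(-.122,.085,45,.106); print(p,rel(p,R));now()
E
```

```text
[0.44836823 0.15364692 0.14673042] [ 1.429 -1.987 -0.419 -0.173 -0.192 -0.27 ]
clock: 0.6
tcp_pos: [0.282, 0.3844, 0.3076]
orientation: [-0.0, 0.143, 0.99, -0.0]
wrist_force: [1.8, 0.6, -0.4]
finger_gap: 0.0426
grip_force: 0.0
[0.44836823 0.15364692 0.14673042] [ 0.832 -1.154 -0.804 -0.173 -0.192 -0.271]
t 0.6 stand xyz [-460.2  -67.   326.3] a 90.0 yerr 51.4 F [ 1.8  0.6 -0.4] gap 42.6 grip 0.0 q [ 0.77  0.11 -0.03  1.44 -0.    1.06]
```

```bash
python3 -m jog '[0.3,-0.4,0,-0.05,-0.05,-0.07,0, 0.5,-0.6,0,-0.1,-0.1,-0.14,0, 0.7,-0.8,-0.1,-0.15,-0.17,-0.25,0, 0.75,-0.98,-0.2,-0.173,-0.192,-0.27,0, 0.75,-0.98,-0.4,-0.173,-0.192,-0.27,0, 0.75,-0.98,-0.6,-0.173,-0.192,-0.27,0, 0.75,-0.98,-0.7,-0.173,-0.192,-0.27,0, 0.75,-0.98,-0.7,-0.173,-0.192,-0.27,0, 0.75,-0.98,-0.7,-0.173,-0.192,-0.27,0, 0.75,-0.98,-0.7,-0.173,-0.192,-0.27,0]'
python3 - <<'E'
from h import *
now()
p,R=pose(-.122,.085,45,.006); print(p,rel(p,R));shot('side','s1')
E
```

```text
clock: 1.43
tcp_pos: [0.4299, 0.1886, 0.1646]
orientation: [0.319, 0.515, 0.766, -0.217]
wrist_force: [0.2, 0.4, 0.0]
finger_gap: 0.0428
grip_force: 0.0
t 1.43 stand xyz [-236.4   -3.8  177.7] a 44.7 yerr 0.1 F [0.2 0.4 0. ] gap 42.8 grip 0.0 q [ 0.68  0.39 -0.26  1.21 -0.75  1.98]
[0.47505133 0.088164   0.07601974] [ 0.226 -0.502 -0.443  0.002 -0.     0.001]
```

View pics/s1.png

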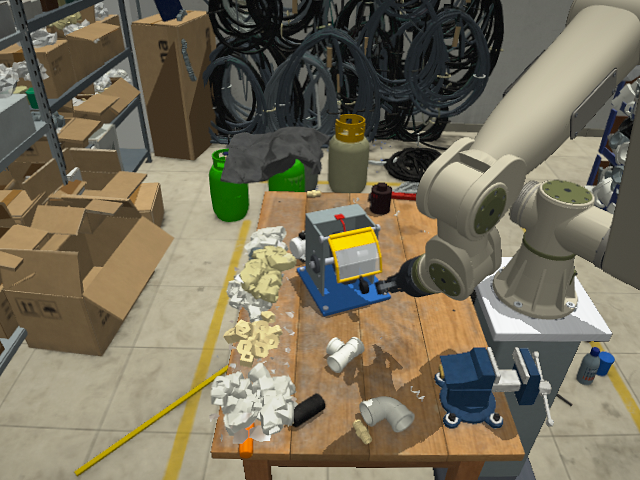

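```bash
python3 -m jog '[0.1,-0.25,-0.22,0,0,0,0, 0.18,-0.4,-0.35,0,0,0,0, 0.226,-0.5,-0.44,0,0,0,0, 0.226,-0.5,-0.44,0,0,0,0, 0.226,-0.5,-0.44,0,0,0,0, 0.226,-0.5,-0.44,0,0,0,0]'
python3 - <<'E'
from h import *
now()
p,d=shot('side','s2');cv2.imwrite('pics/s2c.png',cv2.resize(p[200:330,280:430,::-1],None,fx=4,fy=4,interpolation=cv2.INTER_CUBIC))
E
```

```text
clock: 1.98
tcp_pos: [0.4762, 0.089, 0.0797]
orientation: [0.318, 0.515, 0.767, -0.214]
wrist_force: [-0.6, -0.6, -0.8]
finger_gap: 0.0425
grip_force: 0.0
t 1.98 stand xyz [-126.6    1.4   92.9] a 45.0 yerr 0.0 F [-0.6 -0.6 -0.8] gap 42.5 grip 0.0 q [ 0.46  0.38 -0.51  0.75 -0.78  1.67]
```

View pics/s2c.png

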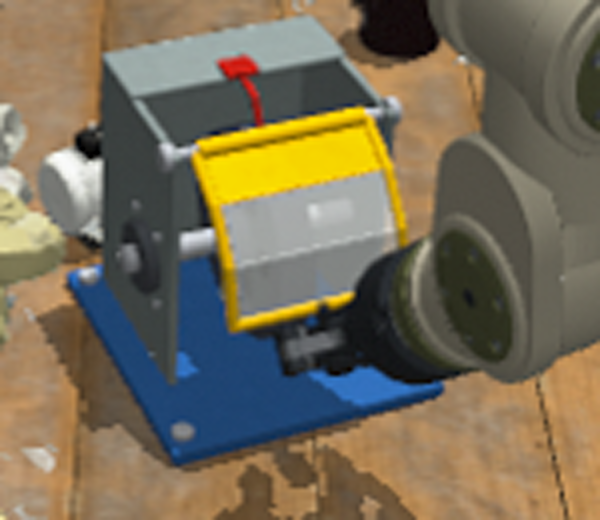

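```bash
python3 -m jog '[0,0,-0.01,0,0,0,-1, 0,0,-0.01,0,0,0,-1, 0,0,-0.01,0,0,0,-1, 0,0,-0.01,0,0,0,-1, 0,0,-0.01,0,0,0,-1]' 40
python3 - <<'E'
from h import *
now()
def vis(th,a,back=.006):
    c,s=np.cos(th),np.sin(th); x,z=-.092,-.098
    return pose(-.03+x*c+z*s,.183-x*s+z*c,a,back)
for th in np.arange(0,2.65,.2): print(round(th,1),rel(*vis(th,45+45*th/2.4)))
E
```

```text
clock: 2.45
tcp_pos: [0.4758, 0.0907, 0.0785]
orientation: [0.318, 0.514, 0.768, -0.213]
wrist_force: [-5.4, 1.9, 6.0]
finger_gap: 0.0131
grip_force: 39.4
t 2.45 stand xyz [-128.3    1.6   91.7] a 44.9 yerr 0.2 F [-5.4  1.9  6. ] gap 13.1 grip 39.4 q [ 0.46  0.38 -0.51  0.75 -0.78  1.67]
0.0 [-0.004 -0.013 -0.012  0.     0.    -0.001]
0.2 [-0.038  0.072  0.086  0.02   0.008 -0.001]
0.4 [-0.065  0.136  0.2    0.039  0.016 -0.001]
0.6 [-0.082  0.178  0.325  0.058  0.024 -0.001]
0.8 [-0.089  0.196  0.456  0.077  0.032 -0.001]
1.0 [-0.086  0.189  0.588  0.097  0.04  -0.001]
1.2 [-0.073  0.158  0.715  0.116  0.047 -0.001]
1.4 [-0.051  0.104  0.832  0.135  0.055 -0.001]
1.6 [-0.021  0.029  0.935  0.155  0.063 -0.001]
1.8 [ 1.700e-02 -6.300e-02  1.019e+00  1.740e-01  7.100e-02 -1.000e-03]
2.0 [ 6.000e-02 -1.690e-01  1.082e+00  1.930e-01  7.900e-02 -1.000e-03]
2.2 [ 1.070e-01 -2.850e-01  1.119e+00  2.120e-01  8.700e-02 -1.000e-03]
2.4 [ 1.560e-01 -4.050e-01  1.131e+00  2.320e-01  9.500e-02 -1.000e-03]
2.6 [ 2.050e-01 -5.240e-01  1.116e+00  2.510e-01  1.030e-01 -1.000e-03]
```

```bash
python3 -m jog '[-0.018,0.045,0.047,0.01,0.004,0,-1, -0.034,0.085,0.098,0.02,0.008,0,-1, -0.049,0.12,0.153,0.03,0.012,0,-1, -0.061,0.149,0.212,0.039,0.016,0,-1, -0.071,0.172,0.273,0.049,0.02,0,-1, -0.078,0.191,0.337,0.058,0.024,0,-1, -0.083,0.203,0.402,0.068,0.028,0,-1, -0.085,0.209,0.468,0.077,0.032,0,-1, -0.085,0.208,0.534,0.087,0.036,0,-1, -0.082,0.202,0.6,0.097,0.04,0,-1, -0.077,0.19,0.665,0.106,0.044,0,-1, -0.069,0.171,0.727,0.116,0.047,0,-1]'
python3 - <<'E'
from h import *
now()
def vis(th,a,back=.006):
    c,s=np.cos(th),np.sin(th); x,z=-.092,-.098
    return pose(-.03+x*c+z*s,.183-x*s+z*c,a,back)
for th in np.arange(1,2.65,.2): print(round(th,1),rel(*vis(th,45+45*th/2.4)))
E
```

```text
clock: 3.45
tcp_pos: [0.4623, 0.1232, 0.2234]
orientation: [0.162, 0.547, 0.814, -0.109]
wrist_force: [4.7, -9.1, -8.8]
finger_gap: 0.0133
grip_force: 39.0
t 3.45 stand xyz [-157.5    1.4  240.7] a 67.4 yerr 0.1 F [ 4.7 -9.1 -8.8] gap 13.3 grip 39.0 q [ 0.33  0.13 -0.26  1.15 -0.39  1.51]
1.0 [-0.018  0.026 -0.137 -0.019 -0.008 -0.   ]
1.2 [-0.006 -0.005 -0.01   0.     0.    -0.   ]
1.4 [ 0.016 -0.059  0.108  0.02   0.008 -0.   ]
1.6 [ 0.047 -0.134  0.211  0.039  0.016 -0.   ]
1.8 [ 0.084 -0.226  0.295  0.058  0.024 -0.   ]
2.0 [ 0.128 -0.332  0.357  0.077  0.032 -0.   ]
2.2 [ 0.175 -0.447  0.395  0.097  0.04  -0.   ]
2.4 [ 0.224 -0.567  0.406  0.116  0.047 -0.   ]
2.6 [ 0.272 -0.687  0.392  0.135  0.055 -0.   ]
```

```bash
python3 -m jog '[0.01,-0.025,0.06,0.01,0.004,0,-1, 0.022,-0.054,0.118,0.02,0.008,0,-1, 0.037,-0.09,0.172,0.03,0.012,0,-1, 0.053,-0.129,0.221,0.039,0.016,0,-1, 0.07,-0.174,0.265,0.049,0.02,0,-1, 0.09,-0.221,0.305,0.058,0.024,0,-1, 0.112,-0.273,0.34,0.068,0.028,0,-1, 0.134,-0.327,0.367,0.077,0.032,0,-1, 0.157,-0.384,0.389,0.087,0.036,0,-1, 0.181,-0.442,0.405,0.097,0.04,0,-1, 0.205,-0.502,0.414,0.106,0.044,0,-1, 0.242,-0.592,0.415,0.119,0.049,0,-1]'
python3 - <<'E'
from h import *
now()
def vis(th,a,back=.006):
    c,s=np.cos(th),np.sin(th); x,z=-.092,-.098
    return pose(-.03+x*c+z*s,.183-x*s+z*c,a,back)
for th in np.arange(2.2,2.75,.1): print(round(th,1),rel(*vis(th,45+45*th/2.4)))
E
```

```text
clock: 4.45
tcp_pos: [0.5098, 0.0077, 0.3069]
orientation: [-0.006, 0.556, 0.831, 0.005]
wrist_force: [-2.0, 1.9, -4.2]
finger_gap: 0.0129
grip_force: 39.7
t 4.45 stand xyz [-25.1   1.8 325.6] a 90.9 yerr 0.2 F [-2.   1.9 -4.2] gap 12.9 grip 39.7 q [-0.15  0.18  0.06  1.45  0.01  1.03]
2.2 [-0.063  0.13  -0.023 -0.024 -0.01  -0.001]
2.3 [-0.038  0.07  -0.014 -0.014 -0.006 -0.001]
2.4 [-0.014  0.01  -0.011 -0.005 -0.002 -0.001]
2.5 [ 0.011 -0.05  -0.015  0.005  0.002 -0.001]
2.6 [ 0.035 -0.11  -0.026  0.015  0.006 -0.001]
2.7 [ 0.059 -0.168 -0.043  0.024  0.01  -0.001]
```

```bash
python3 -m jog '[0.015,-0.04,-0.004,0.005,0.002,0,-1, 0.032,-0.085,-0.01,0.012,0.005,0,-1, 0.032,-0.085,-0.01,0.012,0.005,0,-1, 0.032,-0.085,-0.01,0.012,0.005,0,0, 0.032,-0.085,-0.01,0.012,0.005,0,0, 0.032,-0.085,-0.01,0.012,0.005,0,0, 0.032,-0.085,0.1,0.012,0.005,0,0, 0.032,-0.085,0.25,0.012,0.005,0,0, 0.032,-0.085,0.45,0.012,0.005,0,0, 0.032,-0.085,0.55,0.012,0.005,0,0, 0.032,-0.085,0.55,0.012,0.005,0,0]'
python3 - <<'E'
from h import *
now()
p,d=shot('side','s3');cv2.imwrite('pics/s3c.png',cv2.resize(p[130:330,260:460,::-1],None,fx=3,fy=3,interpolation=cv2.INTER_CUBIC))
E
```

```text
clock: 5.37
tcp_pos: [0.5186, -0.0108, 0.4213]
orientation: [-0.017, 0.557, 0.83, 0.016]
wrist_force: [-1.2, 0.7, -0.2]
finger_gap: 0.0425
grip_force: 0.0
t 5.37 stand xyz [ -4.1   2.9 439.9] a 92.7 yerr 0.1 F [-1.2  0.7 -0.2] gap 42.5 grip 0.0 q [-0.2   0.24  0.42  1.76  0.04  0.98]
```

View pics/s3c.png

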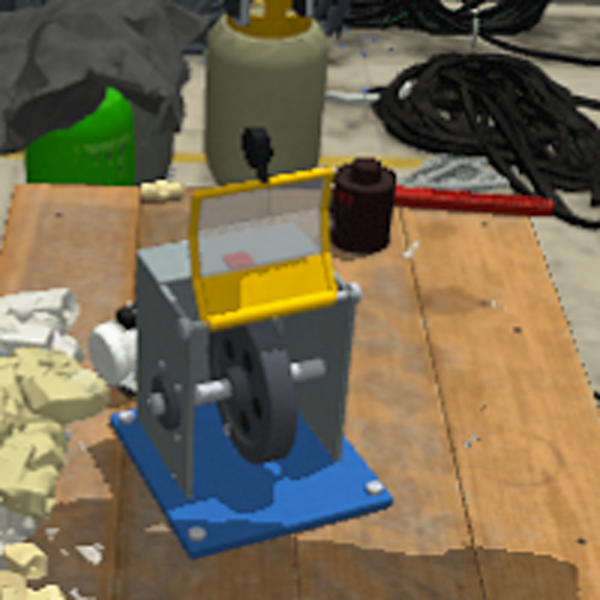

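```bash
cat >> h.py <<'E'
def rim(phi,a=35,r=.060,back=0): # phi deg in front of top
    f=np.radians(phi); return pose(-r*np.sin(f),.09+r*np.cos(f),a,back)
E
python3 - <<'E'
from h import *
print(rel(*pose(-.2,.36,60,0)),rel(*rim(115,back=.12)),rel(*rim(115)))
E
```

```text
[-0.364  0.854 -0.375 -0.169 -0.067 -0.001] [-2.63e-01  6.08e-01 -1.48e+00 -2.98e-01 -1.20e-01 -1.00e-03] [-7.800e-02  1.520e-01 -1.825e+00 -2.980e-01 -1.200e-01 -1.000e-03]
```

```bash
python3 -m jog '[-0.08,0.2,0,0,0,0,0, -0.16,0.4,0,-0.02,-0.01,0,0, -0.24,0.6,-0.1,-0.05,-0.02,0,0, -0.33,0.78,-0.25,-0.08,-0.03,0,0, -0.36,0.85,-0.4,-0.12,-0.05,0,0, -0.36,0.85,-0.6,-0.16,-0.065,0,0, -0.36,0.85,-0.8,-0.2,-0.08,0,0, -0.36,0.85,-1,-0.24,-0.097,0,0, -0.36,0.85,-1,-0.28,-0.113,0,0, -0.36,0.85,-1,-0.298,-0.12,0,0]'
python3 - <<'E'
from h import *
now()
print(rel(*rim(115,back=.1)),rel(*rim(115,back=.05)),rel(*rim(115)))
E
```

```text
clock: 6.25
tcp_pos: [0.4429, 0.1583, 0.2134]
orientation: [0.383, 0.492, 0.737, -0.261]
wrist_force: [0.2, -0.4, 1.1]
finger_gap: 0.0428
grip_force: 0.0
t 6.25 stand xyz [-205.5   -3.3  224. ] a 34.7 yerr 0.2 F [ 0.2 -0.4  1.1] gap 42.8 grip 0.0 q [ 0.68  0.41 -0.22  1.34 -0.9   2.05]
[ 0.146 -0.314 -0.51   0.002 -0.002 -0.001] [ 0.223 -0.504 -0.654  0.002 -0.002 -0.001] [ 0.3   -0.693 -0.797  0.002 -0.002 -0.001]
```

```bash
python3 -m jog '[0.04,-0.1,-0.2,0,0,0,0, 0.1,-0.2,-0.4,0,0,0,0, 0.146,-0.314,-0.51,0,0,0,0, 0.18,-0.41,-0.58,0,0,0,0, 0.223,-0.504,-0.654,0,0,0,0, 0.26,-0.6,-0.725,0,0,0,0, 0.3,-0.69,-0.8,0,0,0,0, 0.3,-0.69,-0.8,0,0,0,0, 0.3,-0.69,-0.8,0,0,0,-1, 0.3,-0.69,-0.8,0,0,0,-1, 0.3,-0.69,-0.8,0,0,0,-1, 0.3,-0.69,-0.8,0,0,0,-1]' 40
python3 - <<'E'
from h import *
now()
for f in (115,105,95,85,75,65,55,45,35,28): print(f,rel(*rim(f)))
E
```

```text
clock: 7.25
tcp_pos: [0.5043, 0.0207, 0.056]
orientation: [0.381, 0.495, 0.737, -0.259]
wrist_force: [0.3, -9.0, -3.9]
finger_gap: 0.0232
grip_force: 40.8
t 7.25 stand xyz [-54.8   1.7  66.8] a 35.2 yerr 0.1 F [ 0.3 -9.  -3.9] gap 23.2 grip 40.8 q [ 0.37  0.45 -0.61  0.5  -0.96  1.55]
115 [-0.007 -0.005 -0.01  -0.    -0.002  0.   ]
105 [-0.013  0.012  0.039 -0.    -0.002  0.   ]
95 [-0.017  0.02   0.09  -0.    -0.002  0.   ]
85 [-0.017  0.02   0.143 -0.    -0.002  0.   ]
75 [-0.013  0.012  0.194 -0.    -0.002  0.   ]
65 [-0.007 -0.005  0.243 -0.    -0.002  0.   ]
55 [ 0.003 -0.029  0.288 -0.    -0.002  0.   ]
45 [ 0.016 -0.06   0.328 -0.    -0.002  0.   ]
35 [ 0.031 -0.097  0.362 -0.    -0.002  0.   ]
28 [ 0.043 -0.126  0.381 -0.    -0.002  0.   ]
```

```bash
python3 -m jog '[-0.006,0.017,0.05,0,0,0,-1, -0.01,0.025,0.1,0,0,0,-1, -0.01,0.025,0.153,0,0,0,-1, -0.006,0.017,0.204,0,0,0,-1, 0,0,0.253,0,0,0,-1, 0.01,-0.024,0.298,0,0,0,-1, 0.023,-0.055,0.338,0,0,0,-1, 0.038,-0.092,0.372,0,0,0,-1, 0.043,-0.105,0.38,0,0,0,-1, 0.043,-0.105,0.38,0,0,0,-1, 0.043,-0.105,0.38,0,0,0,-1]'
python3 - <<'E'
from h import *
now()
p,d=shot('side','s4');cv2.imwrite('pics/s4c.png',cv2.resize(p[190:310,290:410,::-1],None,fx=5,fy=5,interpolation=cv2.INTER_CUBIC))
E
```

```text
clock: 8.17
tcp_pos: [0.5129, 0.0001, 0.1323]
orientation: [0.38, 0.494, 0.738, -0.259]
wrist_force: [-7.2, 3.0, -1.2]
finger_gap: 0.0234
grip_force: 42.0
t 8.17 stand xyz [-32.5   1.9 143. ] a 35.2 yerr 0.0 F [-7.2  3.  -1.2] gap 23.4 grip 42.0 q [ 0.33  0.31 -0.57  0.61 -0.95  1.47]
```

View pics/s4c.png

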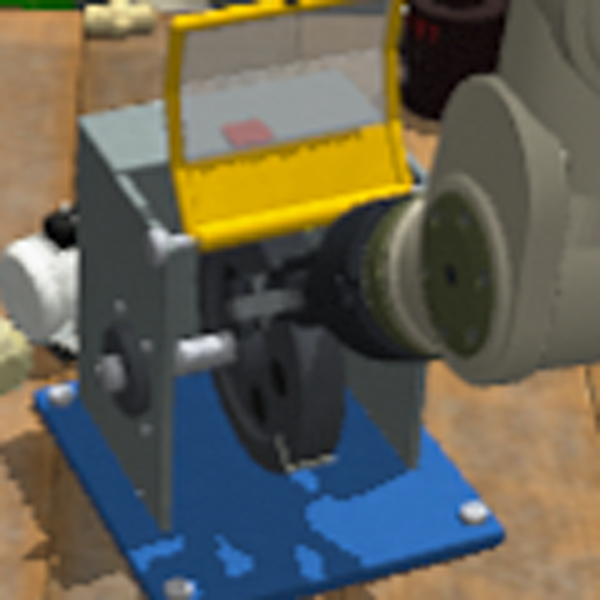

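```bash
python3 - <<'E'
from h import *
for f in range(90,150,8):
    r=np.radians(f); X=O-ex*.07*np.sin(r)+ez*(.09+.07*np.cos(r))
    print(f,[((proj('side',X+ey*y)-[290,190])*5).round(0) for y in(-.012,0,.012)])
print(rel(*rim(35,back=.05)))
E
```

```text
90 [array([349., 407.]), array([327., 412.]), array([305., 418.])]
98 [array([347., 422.]), array([326., 427.]), array([304., 432.])]
106 [array([344., 435.]), array([323., 440.]), array([301., 445.])]
114 [array([341., 445.]), array([319., 450.]), array([297., 455.])]
122 [array([336., 453.]), array([314., 458.]), array([293., 463.])]
130 [array([330., 459.]), array([309., 464.]), array([287., 469.])]
138 [array([324., 461.]), array([302., 467.]), array([281., 472.])]
146 [array([317., 462.]), array([296., 467.]), array([275., 472.])]
[-0.089  0.195  0.124 -0.    -0.002 -0.   ]
```

```bash
python3 -m jog '[0,0,0,0,0,0,0, 0,0,0,0,0,0,0, 0,0,0,0,0,0,0, -0.02,0.05,-0.04,0,0,0,0, -0.043,0.105,-0.13,0,0,0,0, -0.053,0.13,-0.23,0,0,0,0, -0.051,0.125,-0.31,0,0,0,0, -0.043,0.105,-0.38,0,0,0,0, -0.043,0.105,-0.38,0,0,0,0, -0.043,0.105,-0.38,0,0,0,-1, -0.043,0.105,-0.38,0,0,0,-1, -0.043,0.105,-0.38,0,0,0,-1]'
python3 -m jog '[0,0,0,0,0,0,-1, -0.006,0.017,0.05,0,0,0,-1, -0.01,0.025,0.1,0,0,0,-1, -0.01,0.025,0.153,0,0,0,-1, -0.006,0.017,0.204,0,0,0,-1, 0,0,0.253,0,0,0,-1, 0.01,-0.024,0.298,0,0,0,-1, 0.023,-0.055,0.338,0,0,0,-1, 0.038,-0.092,0.372,0,0,0,-1, 0.043,-0.105,0.38,0,0,0,-1, 0.043,-0.105,0.38,0,0,0,-1]'
python3 -m jog '[0,0,0,0,0,0,0, 0,0,0,0,0,0,0, 0,0,0,0,0,0,0, -0.02,0.05,-0.04,0,0,0,0, -0.043,0.105,-0.13,0,0,0,0, -0.053,0.13,-0.23,0,0,0,0, -0.051,0.125,-0.31,0,0,0,0, -0.051,0.125,-0.31,0,0,0,0]'
python3 - <<'E'
from h import *
now()
p,d=shot('side','s5');cv2.imwrite('pics/s5c.png',cv2.resize(p[190:310,290:410,::-1],None,fx=5,fy=5,interpolation=cv2.INTER_CUBIC))
p,d=shot('top','t5')
E
```

```text
clock: 9.22
tcp_pos: [0.5045, 0.0204, 0.0565]
orientation: [0.381, 0.495, 0.737, -0.259]
wrist_force: [-5.2, -1.8, -0.2]
finger_gap: 0.0232
grip_force: 41.9
clock: 10.13
tcp_pos: [0.5133, -0.0009, 0.1328]
orientation: [0.381, 0.495, 0.737, -0.259]
wrist_force: [-5.2, -0.3, -4.0]
finger_gap: 0.0233
grip_force: 41.3
clock: 10.8
tcp_pos: [0.5034, 0.0247, 0.0682]
orientation: [0.381, 0.494, 0.737, -0.259]
wrist_force: [-1.3, -0.1, 0.5]
finger_gap: 0.0427
grip_force: 0.0
t 10.8 stand xyz [-58.9   2.4  79. ] a 35.2 yerr 0.0 F [-1.3 -0.1  0.5] gap 42.7 grip 0.0 q [ 0.38  0.43 -0.6   0.54 -0.96  1.57]
```

View pics/s5c.png

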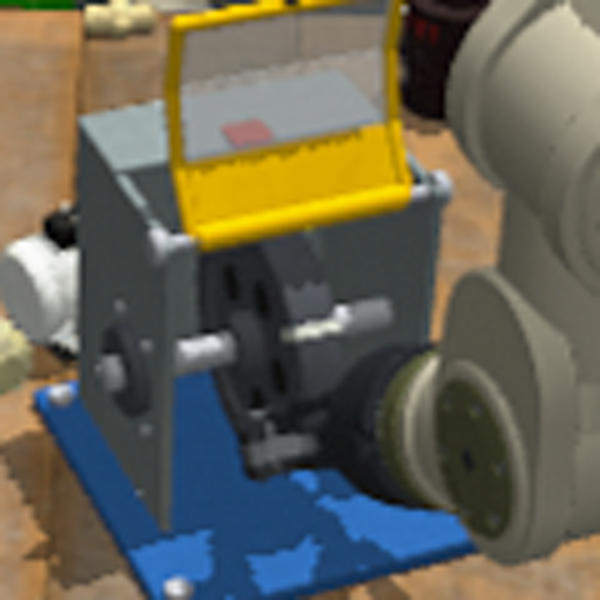

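```bash
python3 - <<'E'
from h import *
for f in range(36,68,4):
    r=np.radians(f); X=O-ex*.07*np.sin(r)+ez*(.09+.07*np.cos(r))
    print(f,[((proj('side',X+ey*y)-[290,190])*5).round(0) for y in(-.012,0,.012)])
p=cv2.imread('pics/s5.png')
h=cv2.cvtColor(p,cv2.COLOR_BGR2GRAY)
print(h[250:262,344:362])
E
```

```text
36 [array([331., 282.]), array([309., 287.]), array([287., 292.])]
40 [array([334., 292.]), array([312., 296.]), array([290., 301.])]
44 [array([337., 301.]), array([315., 306.]), array([292., 311.])]
48 [array([339., 311.]), array([317., 316.]), array([295., 321.])]
52 [array([342., 320.]), array([320., 325.]), array([297., 330.])]
56 [array([344., 330.]), array([322., 335.]), array([299., 340.])]
60 [array([345., 340.]), array([323., 345.]), array([301., 350.])]
64 [array([347., 350.]), array([325., 355.]), array([302., 360.])]
[[ 34  36  45  70  83  84  85  85  85  86  84  82  68  56  54  64  78  96]
 [ 32  36  37  60  80  84  84  85  84  83  84  81  83 174 201 153 120 127]
 [ 32  37  35  51  76  83  81  82  80  80  82  77 115 199 228 174 127 131]
 [ 35  37  35  44  66  77  77  74  74  73  70 100 142 190 205 184 145 124]
 [ 36  36  33  37  58  70  68 136 145 144 164 191 205 199 179 150 122 111]
 [ 38  36  53  66  87 143 182 202 203 203 211 218 231 218 159 110  99  97]
 [ 37  36  79  97 118 187 217 218 228 216 172 138 137 134 107  89  86  80]
 [ 36  35  76 100 110 151 157 133 134 128  98  71  65  67  64  66  69  67]
 [ 36  34  51  62  61  81  79  62  63  67  68  70  71  68  62  63  65  64]
 [ 37  38  38  36  33  50  62  68  69  68  68  68  71  69  65  64  65  64]
 [ 37  36  36  39  36  48  64  69  68  67  67  68  70  69  66  65  65  65]
 [ 33  31  36  37  35  44  62  66  65  64  66  67  67  69  65  64  67  62]]
```

```bash
python3 -m jog '[0,0,0,0,0,0,-1, 0,0,0,0,0,0,-1, 0,0,0,0,0,0,-1, 0,0,0,0,0,0,-1]' 40
python3 - <<'E'
from h import *
now()
s=env.get_state(); q=s['orientation'];d=Ro.from_quat([q[1],q[2],q[3],q[0]]).as_matrix()[:,2]
g=s['tcp_pos']-d*env.pinch_z-O-ez*.09; x,z=g@ex,g[2]
for t in np.radians([0,10,20,30,40,48,52.3]):
    X=x*np.cos(t)+z*np.sin(t);Z=-x*np.sin(t)+z*np.cos(t)
    print(np.degrees(t).round(1),((ex*(X-x)+ez*(Z-z))/.2).round(3))
E
```

```text
clock: 11.23
tcp_pos: [0.5029, 0.0242, 0.0708]
orientation: [0.381, 0.495, 0.737, -0.259]
wrist_force: [-6.7, 1.6, 1.0]
finger_gap: 0.0232
grip_force: 40.9
t 11.23 stand xyz [-58.6   1.7  81.6] a 35.2 yerr 0.1 F [-6.7  1.6  1. ] gap 23.2 grip 40.9 q [ 0.38  0.43 -0.6   0.55 -0.96  1.57]
0.0 [0. 0. 0.]
10.0 [-0.001  0.003  0.052]
20.0 [ 0.001 -0.003  0.103]
30.0 [ 0.007 -0.017  0.152]
40.0 [ 0.016 -0.038  0.198]
48.0 [ 0.025 -0.061  0.232]
52.3 [ 0.03  -0.075  0.248]
```

```bash
python3 -m jog '[-0.001,0.003,0.052,0,0,0,-1, 0.001,-0.003,0.103,0,0,0,-1, 0.007,-0.017,0.152,0,0,0,-1, 0.016,-0.038,0.198,0,0,0,-1, 0.025,-0.061,0.232,0,0,0,-1, 0.03,-0.075,0.248,0,0,0,-1, 0.03,-0.075,0.248,0,0,0,-1, 0.03,-0.075,0.248,0,0,0,-1, 0.03,-0.075,0.248,0,0,0,-1]'
python3 - <<'E'
from h import *
now()
a,d=shot('top','t6');b,d=shot('side','s6')
f=lambda p,r:cv2.resize(p[r[0]:r[1],r[2]:r[3],::-1],(600,300) if 0 else (480,480),interpolation=cv2.INTER_CUBIC)
# hstack top/side zooms in the 800x600 limit
A=cv2.resize(a[205:265,325:385,::-1],(400,400),interpolation=cv2.INTER_CUBIC);B=cv2.resize(b[210:270,320:380,::-1],(400,400),interpolation=cv2.INTER_CUBIC)
cv2.imwrite('pics/c6.png',np.hstack([A,B]))
print(proj('top',O+ez*.16),proj('top',O+ez*.167),proj('side',O+ez*.16))
E
```

```text
clock: 11.98
tcp_pos: [0.5091, 0.0092, 0.1205]
orientation: [0.381, 0.495, 0.737, -0.259]
wrist_force: [-7.5, 1.7, -2.1]
finger_gap: 0.0232
grip_force: 40.9
t 11.98 stand xyz [-42.4   1.8 131.3] a 35.2 yerr 0.1 F [-7.5  1.7 -2.1] gap 23.2 grip 40.9 q [ 0.35  0.34 -0.57  0.61 -0.96  1.51]
[348.10223298 246.6320375 ] [348.2906663  246.26807914] [345.26621277 234.20745222]
```

View pics/c6.png

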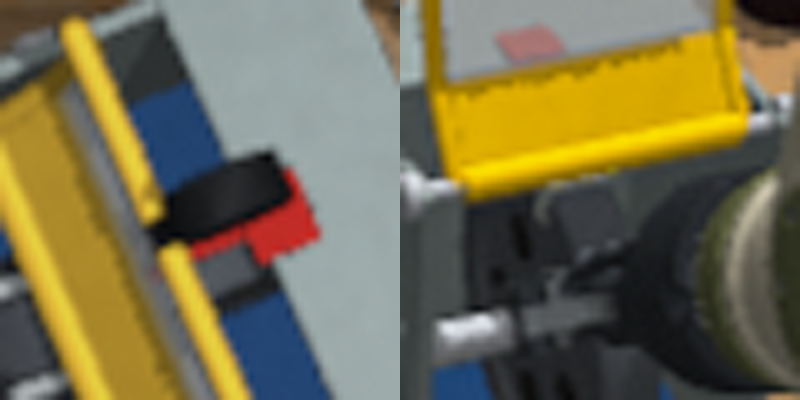

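```bash
python3 - <<'E'
from h import *
b=cv2.imread('pics/s6.png');g=cv2.cvtColor(b,cv2.COLOR_BGR2GRAY)
print('cols 336..354');print(np.c_[np.arange(234,250),g[234:250,336:354]])
for f in(-12,-6,0,6,12):
    r=np.radians(f); print(f,[proj('side',O+ey*.012-ex*R*np.sin(r)+ez*(.09+R*np.cos(r))).round(1) for R in(.07,.064,.058,.052)])
E
```

```text
cols 336..354
[[234 201 204 204 202 198 193 190 185 179 172 164 154 145 136 127 118 111
  104]
 [235 195 191 187 180 173 166 157 148 137 129 120 111 104  98  93 112 100
   79]
 [236 167 158 150 142 132 122 113 106 100  94  99 117 115 119 105  93  81
   74]
 [237 126 117 110 105  97  92 113 126 118 105  92  90  85  81  78  73  75
   74]
 [238  96  82  71  64  67  78  95  94  82  77  67  62  59  56  59  62  72
   75]
 [239  57  49  42  35  55  80  74  59  58  58  59  58  58  59  60  55  68
   77]
 [240  33  35  34  32  67  82  63  52  59  62  60  60  60  61  61  60  63
   71]
 [241  34  33  35  35  71  72  46  49  60  62  60  61  61  59  61  62  57
   67]
 [242  30  21  26  33  63  70  47  42  56  60  61  61  60  61  62  61  59
   61]
 [243  27  16  23  33  43  56  47  35  49  59  60  60  61  61  62  61  59
   61]
 [244  30  17  17  32  36  40  38  34  44  55  60  59  61  62  60  59  59
   59]
 [245  33  19  12  27  36  36  37  36  37  50  59  61  62  61  60  58  59
   59]
 [246  32  20  13  24  36  38  37  36  35  44  56  59  60  59  60  79  74
   48]
 [247  38  24  11  22  34  36  36  36  35  41  54  78  80  60  56  60  51
   33]
 [248  38  31  16  22  37  36  37  34  36  36  59  79  62  36  33  31  23
   22]
 [249  36  37  34  34  37  36  36  34  35  34  51  51  31  22  20  19  20
   20]]
-12 [array([338.5, 232.6]), array([338.6, 234.8]), array([338.7, 237. ]), array([338.9, 239.2])]
-6 [array([339.7, 233.7]), array([339.7, 235.8]), array([339.7, 238. ]), array([339.7, 240. ])]
0 [array([340.9, 235.1]), array([340.8, 237.1]), array([340.7, 239.1]), array([340.6, 241.1])]
6 [array([342. , 236.8]), array([341.8, 238.6]), array([341.6, 240.5]), array([341.4, 242.3])]
12 [array([343.2, 238.7]), array([342.9, 240.4]), array([342.6, 242.1]), array([342.3, 243.8])]
```

```bash
python3 -m jog '[0,0,0,0,0,0,0, 0,0,0,0,0,0,0, 0,0,0,0,0,0,0, -0.08,0.19,0.14,0,0,0,0, -0.16,0.38,0.28,0,0,0,0, -0.23,0.57,0.43,0,0,0,0, -0.31,0.76,0.57,0,0,0,0, -0.31,0.76,0.57,0,0,0,0]'
python3 - <<'E'
from h import *
now()
b,d=shot('side','s7');a,d=shot('top','t7')
g=cv2.cvtColor(b,cv2.COLOR_RGB2GRAY)
print(np.c_[np.arange(232,248),g[232:248,334:360]])
cv2.imwrite('pics/c7.png',cv2.resize(b[215:295,320:400,::-1],(600,600),interpolation=cv2.INTER_CUBIC))
E
```

```text
clock: 12.75
tcp_pos: [0.4484, 0.1639, 0.2368]
orientation: [0.382, 0.496, 0.736, -0.257]
wrist_force: [1.0, -0.8, -0.5]
finger_gap: 0.0429
grip_force: 0.0
t 12.75 stand xyz [-208.5    3.8  247.5] a 35.1 yerr 0.0 F [ 1.  -0.8 -0.5] gap 42.9 grip 0.0 q [ 0.68  0.4  -0.17  1.4  -0.9   2.06]
[[232 171 170 169 168 168 169 176 180 186 195 200 202 203 204 205 202 198
  194 190 185 177 170 161 152 144 134]
 [233 167 173 178 187 196 200 202 204 205 207 204 199 195 190 186 179 171
  163 154 145 135 127 119 111 105  99]
 [234 199 201 204 206 207 205 200 196 192 187 181 174 165 156 147 138 129
  120 113 105 101  96  86  79  74  72]
 [235 205 201 197 193 188 183 176 168 158 149 139 131 121 113 106 100  95
  113 102  80  78  72  67  64  62  63]
 [236 184 178 170 161 151 143 134 124 115 108 101  96 101 119 117 128 113
   94  83  73  69  62  62  63  64  64]
 [237 145 136 128 120 112 106  99  93 115 127 119 109  94  91  85  88  82
   74  75  75  68  62  62  63  64  64]
 [238 107 102  98  84  70  64  69  78  97  95  83  78  68  62  58  56  60
   63  72  76  70  62  63  63  63  64]
 [239  68  62  57  
[... 298 characters left out ...]
  63  63  64  63  64]
 [242  38  38  31  19  26  33  64  71  49  43  56  60  61  60  61  60  63
   62  60  62  62  63  65  63  64  64]
 [243  38  38  29  16  22  32  44  56  47  37  51  59  62  62  61  62  62
   61  59  62  64  63  65  63  64  64]
 [244  37  39  31  17  14  31  38  40  38  35  45  55  60  61  62  62  62
   61  60  59  62  63  64  64  64  65]
 [245  38  38  32  19  15  28  37  38  37  36  36  53  61  61  61  61  60
   60  60  58  59  61  63  64  64  65]
 [246  38  39  32  18  13  25  36  38  37  36  35  44  56  60  61  58  58
   77  72  56  70  70  65  63  65  65]
 [247  37  38  37  24  14  25  35  39  37  38  37  42  54  77  86  69  74
   91  88  84  89  77  64  63  64  65]]
```

View pics/c7.png

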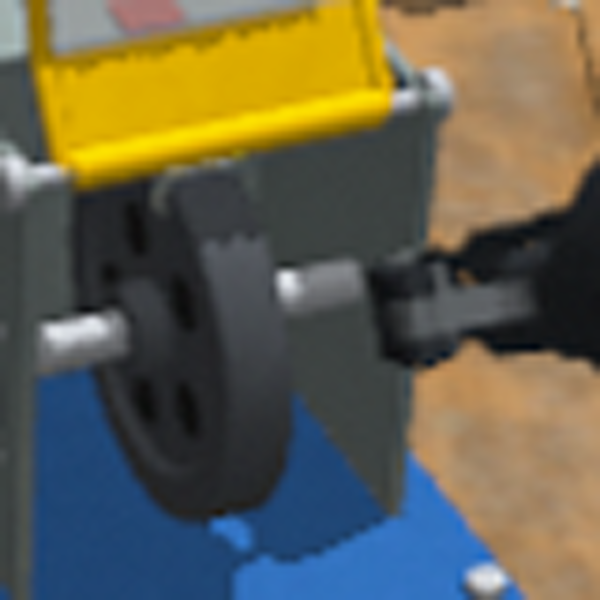

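```bash
python3 - <<'E'
from h import *
b=cv2.imread('pics/s7.png')
print('bottom blue-red');
for c in(344,348,352):print(c,(b[280:289,c,0].astype(int)-b[280:289,c,2]))
for r in(262,266,270,274):print(r,b[r,354:366].sum(1)//3)
print('left face edge / rim edge rows 244-270');
for r in(250,256,262,268):print(r,b[r,326:352].sum(1)//3)
def C(y,f,R=.07):
    r=np.radians(f);return proj('side',O+ey*y-ex*R*np.sin(r)+ez*(.09+R*np.cos(r)))
F=np.arange(-180,180,.5)
A=np.array([C(.012,f) for f in F]);B=np.array([C(-.012,f) for f in F])
def rowat(P,c,up): # largest row at col c
    m=abs(P[:,0]-c)<.25; return P[m,1].max() if m.any() else None
def colat(P,r):
    m=abs(P[:,1]-r)<.3; return P[m,0].min(),P[m,0].max()
for c in(344,348,352):print('bottom',c,rowat(A,c,0),rowat(B,c,0))
for r in(250,256,262,266,268,270,274):print('row',r,'A',colat(A,r),'B',colat(B,r))
E
```

```text
bottom blue-red
344 [ 3  2  2 -3 43 80 87 87 86]
348 [  5   5   3  -4 105 128  96  83  86]
352 [  5   2  -3  60 104 137 146 149 104]
262 [66 66 68 66 64 64 64 64 64 65 66 65]
266 [59 58 57 57 57 62 64 65 65 64 64 65]
270 [50 49 50 49 51 69 73 70 67 65 64 64]
274 [45 44 44 42 57 71 73 72 72 71 70 67]
left face edge / rim edge rows 244-270
250 [75 75 78 57 34 43 46 34 23 29 37 39 38 39 37 37 37 38 37 37 45 72 85 87
 86 85]
256 [74 73 70 62 39 27 41 56 83 82 54 53 63 61 61 61 45 23 11 21 33 36 49 69
 78 76]
262 [108 113 109 100  98  95  93  92  80  70  60  42  41  46  46  45  44  40
  38  38  37  38  37  42  58  66]
268 [74 75 73 74 75 75 72 53 36 53 54 35 18 13 23 35 38 27 14 16 32 39 38 36
 45 53]
bottom 344 284.21840627765033 272.3963488143909
bottom 348 283.49674257231027 278.78632950225915
bottom 352 None 282.0086469416819
row 250 A (np.float64(329.55842935017887), np.float64(347.94390570267433)) B (np.float64(337.8988775141979), np.float64(357.39433029656743))
row 256 A (np.float64(330.3409625785031), np.float64(349.4406919624611)) B (np.float64(338.8154900803052), np.float64(358.7917708957034))
row 262 A (np.float64(331.59824608595795), np.float64(350.52520921501457)) B (np.float64(340.20537013328925), np.float64(359.66201871544575))
row 266 A (np.float64(332.68152586751376), np.float64(350.95582359463134)) B (np.float64(341.4464393765499), np.float64(359.92865122168644))
row 268 A (np.float64(333.35868387055046), np.float64(351.0788031766105)) B (np.float64(342.1761946907033), np.float64(359.9608920381162))
row 270 A (np.float64(334.08435721813026), np.float64(351.12827168057083)) B (np.float64(343.0329687352957), np.float64(359.9259025759001))
row 274 A (np.float64(335.74557100200735), np.float64(351.0219067024008)) B (np.float64(344.89038484407234), np.float64(359.5560506786866))
```

```bash
python3 - <<'E'
from h import *
print(rel(*rim(60,a=32,back=.05)),rel(*rim(60,a=32)))
E
```

```text
[ 0.193 -0.549 -0.503 -0.017 -0.006 -0.001] [ 0.273 -0.746 -0.636 -0.017 -0.006 -0.001]
```

```bash
python3 -m jog '[0.08,-0.2,-0.2,-0.01,-0.003,0,0, 0.14,-0.38,-0.36,-0.017,-0.006,0,0, 0.193,-0.549,-0.503,-0.017,-0.006,0,0, 0.233,-0.65,-0.57,-0.017,-0.006,0,0, 0.273,-0.746,-0.636,-0.017,-0.006,0,0, 0.273,-0.746,-0.636,-0.017,-0.006,0,0, 0.273,-0.746,-0.636,-0.017,-0.006,0,0, 0.273,-0.746,-0.636,-0.017,-0.006,0,-1, 0.273,-0.746,-0.636,-0.017,-0.006,0,-1, 0.273,-0.746,-0.636,-0.017,-0.006,0,-1, 0.273,-0.746,-0.636,-0.017,-0.006,0,-1]' 25
cat >> h.py <<'E'
def spin(deg):  # rigid turn of the tool about the axle (+y) from here, as row numbers
    s=env.get_state(); Q=Ro.from_rotvec(ey*np.radians(deg)); A=O+ez*.09
    return np.r_[(Q.apply(s['tcp_pos']-A)+A-s['tcp_pos'])/.2,ey*np.radians(deg)/np.pi].round(4)
def look(f):
    b,d=shot('side',f); g=cv2.cvtColor(b,cv2.COLOR_RGB2GRAY); print(np.c_[np.arange(236,247),g[236:247,336:348]])
E
python3 - <<'E'
from h import *
now();print(spin(2.5),spin(5),spin(8));look('s8')
E
```

```text
clock: 13.77
tcp_pos: [0.5069, 0.0142, 0.1083]
orientation: [0.403, 0.489, 0.725, -0.27]
wrist_force: [18.3, -9.9, -10.0]
finger_gap: 0.024
grip_force: 30.2
t 13.77 stand xyz [-48.4   1.6 118.2] a 31.9 yerr 0.1 F [ 18.3  -9.9 -10. ] gap 24.0 grip 30.2 q [ 0.38  0.39 -0.58  0.59 -1.01  1.56]
[ 0.0016 -0.0038  0.007   0.0129  0.0052  0.    ] [ 0.0032 -0.008   0.0138  0.0257  0.0105  0.    ] [ 0.0054 -0.0132  0.0217  0.0412  0.0168  0.    ]
[[236 169 160 151 142 132 122 114 108 102  96 111 117]
 [237 127 118 111 106  99  94 109  99  78  76  81  82]
 [238  97  83  70  62  69  90  89  71  61  61  60  58]
 [239  57  49  41  36  67  83  68  56  60  62  61  60]
 [240  33  34  34  32  71  71  52  53  61  60  62  60]
 [241  34  33  34  34  71  75  48  49  61  62  60  60]
 [242  32  22  28  35  64  69  47  43  56  60  60  61]
 [243  29  20  23  31  43  45  38  35  50  60  62  61]
 [244  30  18  16  30  39  36  37  35  44  55  60  61]
 [245  32  17  16  29  37  38  35  35  37  52  59  61]
 [246  32  20  13  25  35  36  36  36  37  45  56  59]]
```

```bash
python3 -m jog '[0.0016,-0.0038,0.007,0.0129,0.0052,0,-1, 0.0032,-0.008,0.0138,0.0257,0.0105,0,-1, 0.004,-0.01,0.0165,0.031,0.0126,0,-1, 0.004,-0.01,0.0165,0.031,0.0126,0,-1, 0.004,-0.01,0.0165,0.031,0.0126,0,-1, 0.004,-0.01,0.0165,0.031,0.0126,0,-1]'
python3 - <<'E'
from h import *
now();look('s9')
E
```

```text
clock: 14.32
tcp_pos: [0.5078, 0.0124, 0.1116]
orientation: [0.365, 0.502, 0.745, -0.244]
wrist_force: [16.1, -7.9, -10.8]
finger_gap: 0.0238
grip_force: 30.3
t 14.32 stand xyz [-45.3   1.7 123.1] a 38.0 yerr 0.0 F [ 16.1  -7.9 -10.8] gap 23.8 grip 30.3 q [ 0.34  0.33 -0.58  0.6  -0.91  1.49]
[[236 167 158 149 140 132 123 115 109 103  96  89  81]
 [237 126 118 110 104  98  90  81  77  71  68  66  62]
 [238  96  82  69  76  71  58  59  60  60  58  58  60]
 [239  56  48  39  68  73  49  48  59  61  59  60  60]
 [240  34  35  34  70  79  52  42  55  60  62  61  61]
 [241  32  34  35  63  77  55  35  49  60  62  60  62]
 [242  23  28  33  42  50  43  35  43  55  60  62  62]
 [243  22  14  29  36  37  36  35  37  48  60  62  61]
 [244  24  12  21  35  37  37  36  35  45  56  62  59]
 [245  26  13  19  32  37  36  35  35  37  50  60  60]
 [246  28  17  14  31  39  37  36  36  36  45  57  59]]
```

```bash
cat >> h.py <<'E'
from scipy.optimize import least_squares
S=8
def P(y,f,R):
    return proj('side',O+ey*y-ex*R*np.sin(f)+ez*(.09+R*np.cos(f)))
def render(f,du,dv,lv):
    # 12 cols 336.., rows 239..246 : face dark, rim mid, mark bright; supersampled and blurred a little
    face,rimc,mk,sg=lv
    W,H=12,8
    im=np.full((H*S,W*S),rimc,np.float32)
    def poly(pts,val):
        q=((np.array(pts)+[du,dv]-[336-.5,239-.5])*S-.5); cv2.fillPoly(im,[np.round(q*16).astype(np.int32)],float(val),shift=4)
    poly([P(.012,a,.07) for a in np.linspace(-np.pi,np.pi,180)],face)
    w=lambda R:np.arcsin(.003/R)
    poly([P(.012,f-w(.07),.07),P(.012,f+w(.07),.07),P(.012,f+w(.052),.052),P(.012,f-w(.052),.052)],mk)
    im=cv2.GaussianBlur(im,(0,0),max(sg,.1)*S)
    return cv2.resize(im,(W,H),interpolation=cv2.INTER_AREA)
def fit(name):
    g=cv2.imread(f'pics/{name}.png',0).astype(float)[239:247,336:348]
    m=np.ones((8,12),bool); m[:,:3]=0; m[0,:]=0      # leave out band and hole
    def r(p): return (render(np.radians(p[0]),p[1],p[2],p[3:7])-g)[m]
    best=min((least_squares(r,[f0,-1.2,.1,36,61,90,.4],diff_step=.02,x_scale=[3,.5,.5,5,5,20,.2]) for f0 in(-4,1,4,8)),key=lambda o:o.cost)
    print(name,best.x.round(2),best.cost.round(0))
    for dv in(0,.2,.4):
        b=min((least_squares(lambda q:r([q[0],q[1],dv,36.5,61,q[2],q[3]]),[f0,-1.2,90,.4],diff_step=.02,x_scale=[3,.5,20,.2]) for f0 in(-4,1,4,8)),key=lambda o:o.cost); print('  dv',dv,b.x.round(2),b.cost.round(0))
E
python3 -c "
from h import *
for n in('s7','s8','s9'):fit(n)"
```

```text
Traceback (most recent call last):
  File "h.py", line 53, in fit
    best=min((least_squares(r,[f0,-1.2,.1,36,61,90,.4],diff_step=.02,x_scale=[3,.5,.5,5,5,20,.2]) for f0 in(-4,1,4,8)),key=lambda o:o.cost)
  File "h.py", line 53, in <genexpr>
    best=min((least_squares(r,[f0,-1.2,.1,36,61,90,.4],diff_step=.02,x_scale=[3,.5,.5,5,5,20,.2]) for f0 in(-4,1,4,8)),key=lambda o:o.cost)
              ~~~~~~~~~~~~~^^^^^^^^^^^^^^^^^^^^^^^^^^^^^^^^^^^^^^^^^^^^^^^^^^^^^^^^^^^^^^^^^^^^^^
  File "h.py", line 52, in r
    def r(p): return (render(np.radians(p[0]),p[1],p[2],p[3:7])-g)[m]
                      ~~~~~~^^^^^^^^^^^^^^^^^^^^^^^^^^^^^^^^^^^
  File "h.py", line 44, in render
    poly([P(.012,a,.07) for a in np.linspace(-np.pi,np.pi,180)],face)
          ~^^^^^^^^^^^^
  File "h.py", line 36, in P
    return proj('side',O+ey*y-ex*R*np.sin(f)+ez*(.09+R*np.cos(f)))
  File "h.py", line 10, in proj
    c=eyes.calibration(n); p=np.array(c['R'])@X+np.array(c['t']); s=p[:2]/p[2]; s=s*(1+c['k1']*(s@s)); return np.array([c['fx']*s[0]+c['cx'],c['fy']*s[1]+c['cy']])
ValueError: time passes only in moves, steps and waits
```

```bash
sed -i 's/^def world/_c={}\ndef cal(n):\n    if n not in _c:_c[n]=eyes.calibration(n)\n    return _c[n]\ndef world/; s/c=eyes.calibration(n)/c=cal(n)/' h.py
timeout 300 python3 -c "
from h import *
for n in('s7','s8','s9'):fit(n)" 2>&1 | tail -15
```

```text
s7 [  7.95  -1.34  -0.13  33.55  61.09 115.23   0.69] 346.0
  dv 0 [ 8.07 -1.28 98.19  0.57] 402.0
  dv 0.2 [  7.64  -1.28 105.22   0.59] 443.0
  dv 0.4 [ 7.37 -1.27 99.    0.57] 501.0
s8 [ 7.8700e+00 -1.4000e+00  7.0000e-02  3.2360e+01  6.0690e+01  1.0633e+02
  7.0000e-01] 336.0
  dv 0 [  7.41  -1.29 102.51   0.55] 415.0
  dv 0.2 [ 7.77 -1.35 89.5   0.53] 524.0
  dv 0.4 [ 7.66 -1.29 93.65  0.59] 643.0
s9 [ 1.0800e+00 -1.2600e+00  1.1000e-01  3.5030e+01  6.1130e+01  1.2982e+02
  7.2000e-01] 196.0
  dv 0 [  1.05  -1.18 125.65   0.68] 173.0
  dv 0.2 [  1.06  -1.13 122.8    0.65] 173.0
  dv 0.4 [  1.04  -1.14 113.23   0.63] 208.0
```

```bash
python3 -m jog '[0.001,-0.0025,0.004,0.0077,0.0031,0,-1, 0.001,-0.0025,0.004,0.0077,0.0031,0,-1, 0.001,-0.0025,0.004,0.0077,0.0031,0,-1, 0.001,-0.0025,0.004,0.0077,0.0031,0,-1, 0.001,-0.0025,0.004,0.0077,0.0031,0,0, 0.001,-0.0025,0.004,0.0077,0.0031,0,0, 0.001,-0.0025,0.004,0.0077,0.0031,0,0, 0.001,-0.0025,0.004,0.0077,0.0031,0,0]'
timeout 300 python3 -c "
from h import *
now();look('s10');fit('s10')"
```

```text
clock: 15.03
tcp_pos: [0.5037, 0.0107, 0.1111]
orientation: [0.353, 0.503, 0.751, -0.24]
wrist_force: [0.2, 0.9, 0.2]
finger_gap: 0.0427
grip_force: 0.0
t 15.03 stand xyz [-44.9  -2.7 123. ] a 39.4 yerr 0.0 F [0.2 0.9 0.2] gap 42.7 grip 0.0 q [ 0.33  0.31 -0.58  0.61 -0.88  1.48]
[[236 167 159 149 141 130 122 115 109 102  97  89  80]
 [237 125 117 109 104  99  90  81  76  71  69  65  62]
 [238  96  83  70  74  65  55  58  61  59  58  59  59]
 [239  58  47  40  67  56  34  48  59  59  61  58  61]
 [240  33  35  33  72  63  33  43  56  62  62  60  61]
 [241  33  36  35  53  47  34  37  50  59  62  62  61]
 [242  25  25  35  37  37  35  35  43  55  61  61  62]
 [243  20  12  29  39  37  36  36  36  50  59  61  60]
 [244  20  16  24  35  38  36  36  35  43  58  61  60]
 [245  21  13  22  33  36  36  36  35  37  52  60  59]
 [246  25  12  21  33  36  36  35  35  36  44  56  59]]
s10 [-3.9200e+00 -1.3100e+00  1.1000e-01  3.4330e+01  6.1270e+01  1.5529e+02
  8.5000e-01] 148.0
  dv 0 [ -4.    -1.16 138.72   0.72] 172.0
  dv 0.2 [ -3.19  -1.13 123.09   0.66] 158.0
  dv 0.4 [ -4.87  -1.12 133.81   0.72] 191.0
```

```bash
timeout 400 python3 - <<'E'
from h import *
# subject: mark only; coarse grid over f, du,dv common to all pictures, levels by linear fit
from itertools import product
G={n:cv2.imread(f'pics/{n}.png',0).astype(float)[239:247,336:348] for n in('s7','s8','s9','s10')}
m=np.ones((8,12),bool); m[:,:3]=0; m[0,:]=0
F=np.arange(-6,12,.5);res=[]
for du,dv,sg in product((-1.5,-1.3,-1.1,-.9),(-.2,0,.2,.4,.6),(.45,.6)):
    tot=0;o=[]
    base=render(np.pi,du,dv,(36,61,100,sg))
    U=[(render(np.radians(f),du,dv,(36,61,100,sg))-base)[m] for f in F]
    for n,g in G.items():
        y=(g-base)[m]; c=[]
        for u in U:
            k=np.clip(u@y/(u@u),.5,1.8); c.append(((y-k*u)**2).sum())
        i=int(np.argmin(c)); tot+=c[i]; o.append(F[i])
    res.append((tot,du,dv,sg,o))
for r in sorted(res,key=lambda r:r[0])[:10]:print(round(r[0]),r[1:4],[float(x) for x in r[4]])
E
```

```text
2023 (-1.3, -0.2, 0.6) [8.0, 7.5, 3.0, -1.0]
2069 (-1.3, 0, 0.6) [7.5, 7.5, 2.0, -1.5]
2184 (-1.1, 0.2, 0.6) [6.5, 6.0, 1.0, -3.0]
2226 (-1.1, 0, 0.6) [7.0, 6.5, 1.5, -2.0]
2232 (-1.5, -0.2, 0.6) [9.0, 8.0, 3.5, -0.5]
2250 (-1.1, 0.4, 0.6) [6.5, 6.0, 0.5, -3.0]
2300 (-0.9, 0.6, 0.6) [5.5, 5.0, 0.0, -4.0]
2362 (-0.9, 0.4, 0.6) [5.5, 5.0, 0.0, -4.0]
2399 (-1.3, 0.2, 0.6) [7.5, 7.0, 2.0, -1.5]
2411 (-1.3, 0, 0.45) [7.5, 7.0, 2.0, -0.5]
```

```bash
python3 -m jog '[-0.05,0.12,0.1,0,0,0,0, -0.1,0.25,0.21,0,0,0,0, -0.17,0.42,0.36,0,0,0,0, -0.24,0.58,0.5,0,0,0,0, -0.31,0.77,0.6,0,0,0,0, -0.31,0.77,0.6,0,0,0,0, -0.31,0.77,0.6,0,0,0,0]'
python3 - <<'E'
from h import *
now();look('s11')
a,d=shot('top','t11'); t7=cv2.imread('pics/t7.png')[:,:,::-1]
for n,p in(('t7',t7),('t11',a)):
  print(n);print(np.c_[np.arange(240,255),cv2.cvtColor(np.ascontiguousarray(p),cv2.COLOR_RGB2GRAY)[240:255,336:366]])
print('red-green t11');print((a[240:255,336:366,0].astype(int)-a[240:255,336:366,1]))
E
```

```text
clock: 15.67
tcp_pos: [0.442, 0.1674, 0.2324]
orientation: [0.354, 0.503, 0.752, -0.238]
wrist_force: [0.9, 0.0, 0.1]
finger_gap: 0.0423
grip_force: 0.0
t 15.67 stand xyz [-213.3   -0.7  244.3] a 39.5 yerr 0.2 F [0.9 0.  0.1] gap 42.3 grip 0.0 q [ 0.67  0.35 -0.19  1.35 -0.84  1.99]
[[236 170 161 152 143 134 125 116 110 105  98  90  82]
 [237 128 119 112 106 101  91  83  78  72  70  67  63]
 [238  98  84  71  76  66  57  59  61  61  59  60  61]
 [239  57  49  40  69  59  34  48  60  61  62  62  61]
 [240  34  36  35  73  64  34  42  57  62  63  62  62]
 [241  35  36  35  52  48  35  39  49  62  62  63  64]
 [242  26  27  34  40  37  35  37  46  56  62  62  62]
 [243  18  15  31  37  37  38  36  37  51  61  64  62]
 [244  21  14  26  35  37  37  38  36  46  57  62  62]
 [245  22  14  20  35  38  37  37  35  37  53  63  61]
 [246  24  13  21  32  38  36  37  36  36  45  58  59]]
t7
[[240 139 139 141 131 124 108 106 109 102  96  87  52  24  19  16  15  16
   21  18  21  29  57  72  78  84  73  84  91  91  90]
 [241 139 139 141 142 141 116 101 110 105  99 100  74  33  23  68 100  71
   3
[... 4858 characters left out ...]
  0  -2   1  29  39  21
   27  37  17  -4  -3  -2  -2  -2  -2  -2  -9 -20]
 [ 35  34  35  34  34  35  34  35  32  27  22  12   3  -1  -2  15  39  28
   22  34  29   3  -1  -2  -2  -8 -11 -19 -26 -34]
 [ 35  35  34  34  34  34  35  34  35  29  25  16   5  -2  -3   4  33  37
   20  27  32  14  -1  -8 -11 -22 -29 -34 -35 -34]
 [ 34  37  34  34  34  34  35  35  34  29  24  19   9   2  -1  -1  27  43
   26  22  33  23 -14 -25 -26 -31 -34 -35 -35 -34]
 [ 32  37  34  34  35  34  35  35  35  33  27  22  14   5   0  -3  15  37
   34  17  28  26 -17 -33 -34 -33 -35 -35 -35 -35]
 [ 25  33  34  35  35  35  35  34  35  34  28  25  18   8   0  -3   0  29
   42  20  22  33   9 -34 -34 -34 -35 -36 -35 -36]]
```

```bash
python3 -c "
from workcell import env
print(env.hand_in())"
```

```text
the job is handed in; nothing more can be done
None
```

The job is handed in: the guard stays open by itself, and the pulley is standing still with the white mark about 1–2° (1–2 mm) past the very top, under the red pointer. I never reached for the pump, tape measure or tee, but I did not check them at the end; the work took about 16 s of the 61 s allowed.

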